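# Power up the lamp test and hold its key

### The job

Bring up the lamp on the electrical test bench, pressing with closed fingertips: push down the raised half of the mains rocker on the console until it is fully over, then press the flat round start button fully in (it stays in), then press the rectangular spring key on the wooden lamp board fully down and keep it down: the program finishes while still holding the key down. Use them only in this order, never press the domed mushroom stop button, do not pick up or shift the lamp board, and leave the adapter, the meter and the screwdriver where they are.

Things in the scene. Friction and masses are not known exactly. Their poses are not given: they have to be found in the camera images.
- console: Grey fixed console, 170 mm (its x) by 290 (its y), top 50 mm above the bench. Origin at the centre of its underside; x away from the robot at yaw 0. Three aluminium modules (108 by 76 by 6 mm, same yaw) lie on it in a row at x = -25 mm, y = -88, 0, +88 mm; which control is in which place varies, as does whether the console stands left or right of the lamp board.
- mains_rocker (a joint): Mains rocker: black paddle 60 mm long (console x) by 34 wide in a grey frame, pivoted at its middle. Angle in rad: about 0 off (half on the console's +x side raised 0.2 rad), 0.4 fully over (that half down 0.2). No spring, stays where left; 1.5 N at the end moves it, 4 N near the pivot. Pivot 70 mm above the bench, paddle face 8 mm above it; frame top at 66 mm.
- rocker_raised (a point): Point on the raised half's upper face, 25 mm from the pivot along the paddle (5 mm from its end), on its centre line; moves with the paddle. About 83 mm above the bench when off, 73 mm when fully over.
- start_button (a joint): Start button: flat-topped black round button 30 mm across in a round grey collar 44 mm across. Depth pressed in m: 0 out, 0.007 fully in. No spring: it stays where pushed; about 3 N moves it.
- start_top (a point): Centre of the start button's flat top; 76 mm above the work surface when out, 69 mm fully in (collar top at 64 mm).
- stop_button (a joint): Stop button: black domed mushroom head 42 mm across on a thinner stem, sprung. Depth pressed in m, 0 to 0.006. Not to be pressed.
- stop_top (a point): Top of the stop button's dome, about 85 mm above the work surface.
- lamp_board: Loose plywood board, 120 mm (its x) by 220 (its y), 18 thick, about 0.8 kg. Origin at the centre of its underside, z up. At y = +60 mm a white bulb 60 mm across in a holder, top 145 mm above the bench; at y = -60 mm the spring key in a grey housing 50 by 44 mm, top 36 mm above the bench; two brass posts 32 mm high at x = +-42 mm, y = 0.
- lamp_key (a joint): Spring key on the lamp board: black, 36 mm (board x) by 26 mm (board y). Depth pressed in m: 0 up, 0.006 fully down. Springs back when let go; 1 N starts it, 4 N holds it fully down.
- key_top (a point): Centre of the spring key's flat top; 46 mm above the work surface when up, 40 mm fully down. Its x axis is the lamp board's x.
- adapter: Bystander: loose grey plug adapter, round, 24 mm across, 40 mm tall, standing on the rear (+x) strip of the console. Origin at the centre of its underside.
- meter: Bystander: loose black hand-held multimeter lying beyond the work, 85 by 165 by 34 mm. Origin at the centre of its underside.
- screwdriver: Bystander: loose screwdriver lying beyond the work, along its own x. Origin on its underside.

How it is judged:
On the way, in this order (a step that is already met when the one before it is completed fails the run):
1. the mains rocker is pushed fully over (above 0.32 rad) (value of joint mains_rocker above 0.32 rad), for 0.2 s.
2. then the start button is pressed in (deeper than 5 mm) (value of joint start_button above 0.005 m), for 0.2 s.
3. then the spring key is held down by the fingers (deeper than 4.5 mm) (value of joint lamp_key above 0.0045 m and contact force between the fingers and lamp_key_c0 above 1 N), for 0.3 s.
At the end, for the whole second after the job is handed in: Rocker over by more than 0.32 of 0.4 rad, start button in by more than 5 of 7 mm, and the fingers hold the spring key down by more than 4.5 of 6 mm with more than 1 N; stop button up; lamp board, adapter and meter within 20 mm and screwdriver within 30 mm of where they were (all of step 3 and value of joint mains_rocker above 0.32 rad and value of joint start_button above 0.005 m and value of joint stop_button below 0.002 m and distance of each of lamp_board, adapter, meter from where it was at the start of the episode below 0.02 m and linear speed of lamp_board below 0.02 m/s and distance of screwdriver from where it was at the start of the episode below 0.03 m); the arm keeps its last pose, push and grip.
It fails at once if the start button is pressed (over 3 mm) while the mains rocker is not over (value of joint start_button above 0.003 m and value of joint mains_rocker below 0.3 rad).
It fails at once if the spring key is pressed (over 2.5 mm) while the start button is not in (value of joint lamp_key above 0.0025 m and value of joint start_button below 0.0045 m).
It fails at once if the stop button is pressed (over 2.5 mm) (value of joint stop_button above 0.0025 m).
It fails at once if the lamp board is lifted (over 10 mm), tipped (over 0.15 rad) or shifted (over 25 mm) (height (world z) of lamp_board above 0.01 m or angle between lamp_board's own z axis and vertical above 0.15 rad or distance of lamp_board from where it was at the start of the episode above 0.025 m).
It fails at once if the adapter is knocked over or moved (over 25 mm), or the meter or screwdriver is moved (over 35 mm) (distance of adapter from where it was at the start of the episode above 0.025 m or angle between adapter's own z axis and vertical above 0.5 rad or distance of any of meter, screwdriver from where it was at the start of the episode above 0.035 m).
It also fails if it takes over 45 s, if anything falls off the work surface, if the arm or the gripper's body presses on something with over 40 N, if the wrist force passes 120 N, or if a joint passes its speed limit or range.

### The arm

A 7-joint arm with a two-finger parallel gripper is mounted at the origin on the work surface. World frame = base frame: x ahead of the robot, y to its left, z up, the work surface at z = 0. Lengths are in m, angles in rad, forces in N, time in s.
With the tool pointing down it reaches from about 0.4 to 0.875 m from the base axis. Payload 19.3 kg.
Tool frame: the origin (TCP) lies at the very end of the fingers, on their centre line; the grasp point (between the pads) lies 19 mm behind it; z points along the fingers, y is the line along which they close (so a half turn about z gives the same grasp; the last joint's range is limited). The gripper opens to 85 mm and grips with 20 to 120 N. Pads are 22 mm wide; open, the fingers measure 114 mm over their backs; the gripper's body (76 mm by 85 mm) begins 54 mm behind the grasp point. The pads swing forward as they close: fully open they stand 13 mm farther back than shut.
Start: joints at [1.075, 0.521, -0.036, 1.599, 0.021, 1.021, -0.113], TCP at [0.258, -0.569, 0.231] pointing down, gripper open.
Joint ranges: [-2.91, 2.91], [-0.3, 2.13], [-1.5, 1.42], [0.17, 2.43], [-1.26, 4.41], [0.16, 1.93], [-2.52, 2.52]. Speed limits (rad/s): [1.89, 1.89, 2.39, 2.39, 3.01, 3.01, 3.01].

### API

Orientations are given as [roll, pitch, yaw] about the fixed x, y, z axes, in that order (R = Rz(yaw) Ry(pitch) Rx(roll)).
In Python, from workcell import monitor, optics, job_done gives the robot as it stands.
- The arm moves only by the shell command python3 -m handwheel 'ROWS' [FORCE]. ROWS is JSON, a list of rows, each an object of numbers: "dx", "dy", "dz": the shift along the tool's x, y, z in cm; "wx", "wy", "wz": the turn, a rotation vector about the tool's x, y, z in rad; "claw": the opening in per cent of the stroke, from 0 (shut) to 100 (fully open). A call has 1 to 8 rows; each row shifts and turns the commanded pose from where the row before left it, along the tool's axes as they then stand; what a row does not reach is not made up. A row lasts 1/8 s, in which the tool goes at most 62.5 mm and 10.7 degrees, less where a joint would pass 70% of its speed; a pose out of reach is approached as far as the arm can. A call with a gripper value outside its range is refused whole. The fingers move at their own pace and stop on an object; FORCE is the grip in N (left out, the last holds). Time passes only in rows, so rows that do not move let the fingers close. It gives the time, the measured TCP pose, the force, the opening and the grip force at its end, in the units of the state.
- monitor.observe(): the state, without advancing time (a new reading comes with each control period).
- optics.grab_frame(name): name is "scene" or "side" or "wrist"; returns a dict with "frame" (420x560x3 uint8, blue, green, red), "fovy" (degrees; the focal length in pixels is half the picture's height over the tangent of half this angle, whatever the lens; pixels are square), "cx", "cy" (the principal point, pixels), "R" (3x3) and "t" (3): a world point X has camera coordinates R X + t. Camera axes: x right, y down, z forward; pixel columns grow to the right and rows downward; lengths in m; the calibration is good to about 2 mm. The wrist camera is an equidistant fisheye: a pixel r from the principal point sees the ray r / f radians off the axis. A picture is of the moment at which its call begins. There is no depth.
- job_done(): hands the job in; it is judged then, once.
Trained networks look in the newest picture that a camera, given by its name, has taken for a name from the list of things; names that differ only in an ending like _2 or _b are one class to them, and where a whole thing is asked for, a point or a joint stands for the part that bears it (a point fixed in the world has none). Each returns a list of dicts, best first, with "p" (0 to 1); they miss things now and then, are a little off and sometimes report something else, mostly with a low value. They report only what shows in the picture. A call takes as long as a camera call.
- optics.masks_of(name, camera): "region" (420x560 bool, what is visible of it) and "rect" ([left, top, width, height] in pixels, round what is visible of it).
The state is a dict: "clock": time; "qpos": joint angles; "qd": joint speeds; "joint_efforts": joint torques, N m; "position": TCP position; "tool_rot": TCP orientation; "force": force on the tool from outside, world axes, zero at the start; "moment": the same for the moment, N m; "grip_width": finger opening in m; "finger_force": force on a finger pad.
Only numpy, scipy, OpenCV 4.12 (cv2) and the standard library are available. Lean on these libraries where they do the work, as an engineer would, in place of code of your own. Each camera call takes 0.05 s, during which the arm holds its last target. There are 200 camera calls.

## Working session

There is one attempt and no reset: what is moved stays moved. The work goes in short steps, Python scripts to look and compute and a shell command to move; the robot and the scene stay as the last step left them, time stands still between calls to the robot, and variables do not carry over. Pictures are saved under pics/ and viewed, at most 10 in all, crops included, and the job is handed in when it is done.

```bash
mkdir -p pics; cat > h.py <<'E'
import numpy as np, cv2, json
from workcell import monitor, optics, job_done
def grab(n,fn=None):
    f=optics.grab_frame(n)
    if fn: cv2.imwrite('pics/'+fn,f['frame'])
    return f
def ray(f,u,v,fish=False):
    F=210/np.tan(np.radians(f['fovy'])/2)
    d=np.array([(u-f['cx'])/F,(v-f['cy'])/F,1.])
    if fish:
        a=np.hypot(d[0],d[1]); d=np.array([d[0]/a*np.sin(a),d[1]/a*np.sin(a),np.cos(a)]) if a>1e-9 else d
    R=np.array(f['R']);t=np.array(f['t'])
    return -R.T@t, R.T@d
def onz(f,u,v,z,fish=False):
    c,d=ray(f,u,v,fish); return c+d*(z-c[2])/d[2]
def tri(fs):
    A=np.zeros((3,3));b=np.zeros(3)
    for c,d in fs:
        d=d/np.linalg.norm(d);P=np.eye(3)-np.outer(d,d);A+=P;b+=P@c
    return np.linalg.solve(A,b)
E
cat > a.py <<'E'
from h import *
s=monitor.observe();print(s['clock'],s['position'],s['tool_rot'],s['grip_width'],s['force'])
Z=dict(mains_rocker=.078,start_button=.076,stop_button=.083,lamp_key=.046,console=.05,lamp_board=.018,adapter=.09,meter=.034,screwdriver=.02)
for n in ('scene','side','wrist'):
    f=grab(n,n+'0.png');print(n,np.round(-np.array(f['R']).T@f['t'],3))
    for k in Z:
        r=optics.masks_of(k,n)
        for m in r[:2]:
            ys,xs=np.nonzero(m['region'])
            if len(xs): print(k,round(m['p'],2),m['rect'],np.round([xs.mean(),ys.mean()],1),np.round(onz(f,xs.mean(),ys.mean(),Z[k],n=='wrist'),3))
E
python3 a.py; python3 -c "
import cv2,numpy as np
a=[cv2.imread('pics/%s0.png'%n) for n in ('scene','side')]
cv2.imwrite('pics/b0.png',cv2.resize(np.hstack(a),(800,300)))"
```

```text
0.0 [ 0.25797444 -0.5688928   0.23070846] [-3.14042086e+00  1.07190015e-04  4.25823999e-01] 0.08558047342427942 [0.68028557 0.17078245 0.76371182]
scene [ 1.075 -0.339  0.727]
mains_rocker 0.65 [269.9, 186.1, 27.0, 17.7] [283.6 191.9] [0.534 0.05  0.078]
start_button 0.56 [304.4, 170.0, 10.7, 13.2] [309.1 176. ] [0.522 0.132 0.076]
start_button 0.36 [268.4, 180.9, 28.7, 20.9] [282.8 192.1] [0.532 0.049 0.076]
stop_button 0.44 [323.2, 155.2, 20.8, 7.8] [333.2 157.2] [0.507 0.218 0.083]
lamp_key 0.53 [169.8, 228.7, 18.6, 15.7] [177.8 235.9] [ 0.49  -0.197  0.046]
lamp_board 0.97 [149.8, 179.4, 114.3, 93.9] [206.5 230.3] [ 0.488 -0.131  0.018]
adapter 0.49 [300.2, 209.7, 13.1, 18.3] [307.1 218.3] [0.637 0.038 0.09 ]
meter 0.85 [215.6, 286.2, 97.1, 88.6] [264.2 329.2] [ 0.771 -0.159  0.034]
screwdriver 0.57 [333.1, 237.7, 64.0, 52.9] [356. 272.] [0.766 0.072 0.02 ]
screwdriver 0.21 [267.5, 183.9, 29.4, 17.8] [283.1 192.4] [0.487 0.082 0.02 ]
side [0.167 0.452 0.633]
mains_rocker 0.74 [265.2, 252.9, 44.3, 32.6] [285.2 270. ] [0.53  0.054 0.078]
mains_rocker 0.69 [389.0, 214.5, 28.5, 23.1] [402.8 226.8] [ 0.465 -0.154  0.078]
start_button 0.69 [259.7, 253.2, 51.2, 35.6] [285.2 270.1] [0.532 0.052 0.076]
start_button 0.65 [237.4, 296.9, 22.6, 22.3] [249.4 309.3] [0.514 0.141 0.076]
stop_button 0.78 [191.4, 337.5, 35.5, 30.5] [207.6 351. ] [0.497 0.228 0.083]
lamp_key 0.81 [387.6, 215.9, 27.6, 19.8] [401.9 226.8] [ 0.483 -0.188  0.046]
lamp_board 0.69 [305.5, 205.3, 139.1, 105.1] [374.6 253. ] [ 0.492 -0.128  0.018]
adapter 0.58 [234.4, 232.6, 18.0, 26.2] [244.  243.8] [0.605 0.068 0.09 ]
meter 0.63 [228.0, 147.5, 86.4, 65.5] [270.  181.3] [ 0.746 -0.128  0.034]
screwdriver 0.64 [116.3, 212.5, 90.8, 64.5] [174.4 237.4] [0.757 0.094 0.02 ]
wrist [ 0.324 -0.54   0.375]
```

View pics/b0.png

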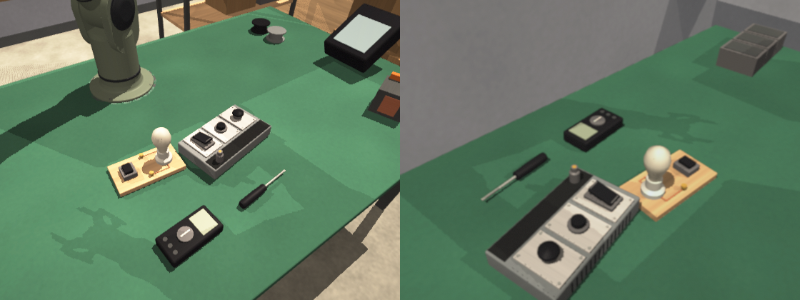

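View pics/side0.png

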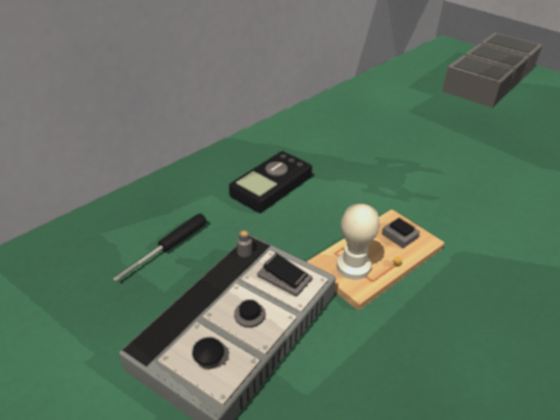

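The side view shows the rocker (285,270), start (249,309), stop dome (208,351), lamp key (402,228), bulb (360,225) and adapter (244,244). The networks' picks agree with these. Next I'll fit the console and board poses.

```bash
cat > fit.py <<'E'
from h import *
from scipy.optimize import least_squares
F={n:optics.grab_frame(n) for n in ('scene','side')}
def proj(f,X):
    c=np.array(f['R'])@X+f['t'];k=210/np.tan(np.radians(f['fovy'])/2);return np.array([f['cx']+k*c[0]/c[2],f['cy']+k*c[1]/c[2]])
def W(p,x,y,z):
    c,s=np.cos(p[2]),np.sin(p[2]);return np.array([p[0]+c*x-s*y,p[1]+s*x+c*y,z])
ob=[('scene',(-25,-88,76),(283.6,191.9)),('scene',(-25,0,75),(309.1,176)),('side',(-25,-88,76),(285.2,270)),('side',(-25,0,74),(249.4,309.3)),('side',(-25,88,79),(207.6,351))]
r=least_squares(lambda p:np.concatenate([proj(F[n],W(p,*np.array(m)/1e3))-u for n,m,u in ob]),[.55,.13,.2])
print('console',r.x,np.round(r.fun,1))
# board outline fit
def hull(n,k,p0,dims,h0,h1):
    pass
P=r.x
for k,m in dict(pivot=(-25,-88,70),raised=(0,-88,83),start=(-25,0,76),stop=(-25,88,85),adap=(65,-88,50)).items(): print(k,np.round(W(P,*np.array(m)/1e3),4))
print('adapter',tri([ray(F['scene'],307.1,218.3),ray(F['side'],244,243.8)]))
kk=tri([ray(F['scene'],177.8,235.9),ray(F['side'],401.9,226.8)]);print('key',kk)
ss=tri([ray(F['scene'],309.1,176),ray(F['side'],249.4,309.3)]);print('start',ss)
vis=[]
for n in F:
    im=F[n]['frame'].copy()
    for x,y,z in [(-85,-145,50),(85,-145,50),(85,145,50),(-85,145,50),(0,-88,83),(-25,0,76),(-25,88,85)]:
        u=proj(F[n],W(P,x/1e3,y/1e3,z/1e3));cv2.circle(im,tuple(int(round(a)) for a in u),1,(0,0,255),-1)
    for q in [onz(F['side'],401.9,226.8,.044)]:
        u=proj(F[n],q);cv2.circle(im,tuple(int(round(a)) for a in u),1,(255,0,255),-1)
    vis.append(im)
a=vis[0][130:290,140:360];b=vis[1][190:420,120:450]
cv2.imwrite('pics/fit.png',np.hstack([cv2.resize(a,(400,291)),cv2.resize(b,(400,291))]))
E
python3 fit.py
```

```text
console [0.54036976 0.14348664 0.18376517] [ 0.3 -0.4  0.5 -2.3 -0.2  0.   0.2 -0.7  0.3 -0.6]
pivot [0.5319 0.0524 0.07  ]
raised [0.5565 0.057  0.083 ]
start [0.5158 0.1389 0.076 ]
stop [0.4997 0.2254 0.085 ]
adap [0.6204 0.0688 0.05  ]
adapter [0.6222406  0.05153788 0.06782055]
key [ 0.48616901 -0.19543788  0.04019037]
start [0.51745594 0.1370704  0.06967987]
```

View pics/fit.png

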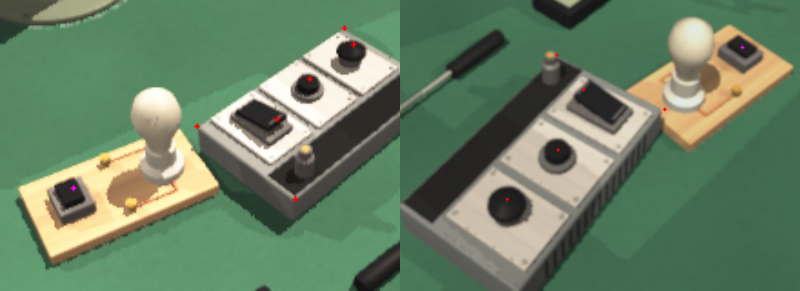

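The overlay lands on the console corners (345,28), (197,126) and (295,200), on the buttons, and on the key (73,188). The fit is good, so I'm moving.

```bash
python3 -m handwheel '[{"wz":0.12,"claw":0},{"wz":0.122},{"dx":2.9,"dy":-4},{"dx":2.9,"dy":-4},{"dx":2.9,"dy":-4},{"dx":2.9,"dy":-4},{"dx":2.9,"dy":-4},{"dx":2.9,"dy":-4}]' 60; python3 -m handwheel '[{"dx":2.9,"dy":-4},{"dx":2.9,"dy":-4},{"dx":2.9,"dy":-4},{"dx":2.9,"dy":-4},{"dx":2.9,"dy":-4},{"dx":2.9,"dy":-4},{"dx":2.9,"dy":-4},{"dx":0}]'
```

```text
schema error: expected keys dx, dy, dz, wx, wy, wz, claw
schema error: expected keys dx, dy, dz, wx, wy, wz, claw
```

```bash
python3 -m handwheel '[{"dx":0,"dy":0,"dz":0,"wx":0,"wy":0,"wz":0.12,"claw":0},{"dx":0,"dy":0,"dz":0,"wx":0,"wy":0,"wz":0.122,"claw":0},{"dx":2.9,"dy":-4,"dz":0,"wx":0,"wy":0,"wz":0,"claw":0},{"dx":2.9,"dy":-4,"dz":0,"wx":0,"wy":0,"wz":0,"claw":0},{"dx":2.9,"dy":-4,"dz":0,"wx":0,"wy":0,"wz":0,"claw":0},{"dx":2.9,"dy":-4,"dz":0,"wx":0,"wy":0,"wz":0,"claw":0},{"dx":2.9,"dy":-4,"dz":0,"wx":0,"wy":0,"wz":0,"claw":0},{"dx":2.9,"dy":-4,"dz":0,"wx":0,"wy":0,"wz":0,"claw":0}]' 60
```

```text
clock: 2.6
position: [0.3859, -0.3, 0.2315]
tool_rot: [3.141, -0.0, 0.184]
force: [0.3, 1.0, -0.1]
grip_width: 0.0001
finger_force: 0.0
```

```bash
python3 -m handwheel '[{"dx":2.9,"dy":-4,"dz":0,"wx":0,"wy":0,"wz":0,"claw":0},{"dx":2.9,"dy":-4,"dz":0,"wx":0,"wy":0,"wz":0,"claw":0},{"dx":2.9,"dy":-4,"dz":0,"wx":0,"wy":0,"wz":0,"claw":0},{"dx":2.9,"dy":-4,"dz":0,"wx":0,"wy":0,"wz":0,"claw":0},{"dx":2.9,"dy":-4,"dz":0,"wx":0,"wy":0,"wz":0,"claw":0},{"dx":2.9,"dy":-4,"dz":0,"wx":0,"wy":0,"wz":0,"claw":0},{"dx":2.9,"dy":-4,"dz":0,"wx":0,"wy":0,"wz":0,"claw":0},{"dx":0.1,"dy":-4,"dz":0,"wx":0,"wy":0,"wz":0,"claw":0}]'
cat > w.py <<'E'
from h import *
import sys
f=grab('wrist',sys.argv[1]);s=monitor.observe();print(s['clock'],s['position'])
def wp(X):
    c=np.array(f['R'])@X+f['t'];k=210/np.tan(np.radians(f['fovy'])/2);a=np.hypot(c[0],c[1]);th=np.arctan2(a,c[2]);return f['cx']+k*th*c[0]/a,f['cy']+k*th*c[1]/a
im=f['frame'].copy()
P=[.54037,.14349,.18377];c,q=np.cos(P[2]),np.sin(P[2])
for k,z in dict(mains_rocker=.078,start_button=.076,stop_button=.08,lamp_key=.046,adapter=.08).items():
    for m in optics.masks_of(k,'wrist')[:2]:
        ys,xs=np.nonzero(m['region'])
        if not len(xs): continue
        X=onz(f,xs.mean(),ys.mean(),z,True);d=X[:2]-P[:2]
        print(k,round(m['p'],2),np.round(m['rect']),np.round(X,4),'console',np.round([c*d[0]+q*d[1],-q*d[0]+c*d[1]],4))
for x,y,z in [(-85,-145,50),(85,-145,50),(85,145,50),(-85,145,50),(0,-88,83),(-25,0,76),(-25,88,85)]:
    u=wp(np.array([P[0]+c*x/1e3-q*y/1e3,P[1]+q*x/1e3+c*y/1e3,z/1e3]));cv2.circle(im,tuple(int(round(a)) for a in u),2,(0,0,255),-1)
cv2.circle(im,tuple(int(round(a)) for a in wp(s['position'])),2,(255,255,0),-1)
cv2.imwrite('pics/'+sys.argv[1],im)
E
python3 w.py w1.png
```

```text
clock: 3.6
position: [0.5284, 0.0524, 0.2311]
tool_rot: [-3.141, -0.001, 0.184]
force: [-0.3, -0.3, -0.8]
grip_width: 0.0002
finger_force: 0.0
3.65 [0.52676827 0.05763687 0.23117469]
mains_rocker 0.68 [259. 159.  40.  64.] [0.5354 0.0504 0.078 ] console [-0.0219 -0.0906]
start_button 0.91 [177. 176.  27.  31.] [0.5194 0.1355 0.076 ] console [-0.022 -0.004]
start_button 0.52 [449. 243.  28.  32.] [ 0.4991 -0.1684  0.076 ] console [-0.0976 -0.2991]
stop_button 0.79 [ 90. 178.  36.  38.] [0.5031 0.2203 0.08  ] console [-0.0226  0.0824]
lamp_key 0.56 [447. 246.  28.  24.] [ 0.4877 -0.1914  0.046 ] console [-0.113  -0.3197]
adapter 0.57 [285.  86.  26.  25.] [0.6225 0.0512 0.08  ] console [ 0.0639 -0.1057]
```

View pics/w1.png

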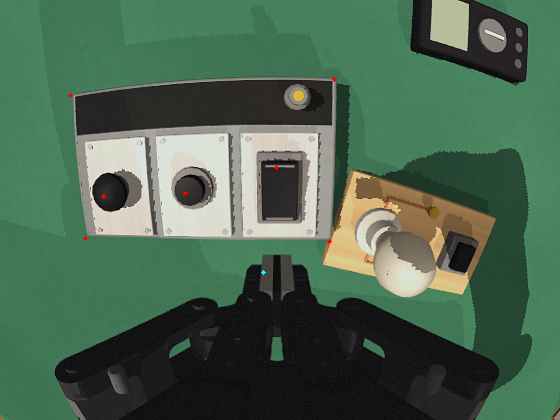

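The wrist view shows stop, start and rocker left to right at (108,190), (189,187) and (280,190). The rocker's raised end is towards the adapter, and the closed tip is at (275,258). The arm was still settling, so I'll measure again at rest.

```bash
python3 -m handwheel '[{"dx":2.8,"dy":0,"dz":0,"wx":0,"wy":0,"wz":0,"claw":0},{"dx":0,"dy":0,"dz":4,"wx":0,"wy":0,"wz":0,"claw":0},{"dx":0,"dy":0,"dz":4,"wx":0,"wy":0,"wz":0,"claw":0},{"dx":0,"dy":0,"dz":0,"wx":0,"wy":0,"wz":0,"claw":0},{"dx":0,"dy":0,"dz":0,"wx":0,"wy":0,"wz":0,"claw":0}]'
python3 w.py w2.png
```

```text
clock: 4.53
position: [0.5557, 0.0551, 0.1527]
tool_rot: [3.141, -0.001, 0.183]
force: [0.3, 0.3, -0.0]
grip_width: -0.0001
finger_force: 0.0
4.575 [0.55585458 0.05523578 0.1530043 ]
mains_rocker 0.63 [248. 211.  53.  54.] [0.5466 0.0524 0.078 ] console [-0.0105 -0.0907]
mains_rocker 0.54 [146. 229.  40.  41.] [0.5219 0.1339 0.078 ] console [-0.02   -0.0061]
start_button 0.88 [147. 228.  38.  39.] [0.5209 0.1348 0.076 ] console [-0.0207 -0.005 ]
start_button 0.45 [471. 293.  31.  28.] [ 0.5062 -0.1589  0.076 ] console [-0.0889 -0.2911]
stop_button 0.76 [ 52. 225.  40.  46.] [0.5051 0.2191 0.08  ] console [-0.0208  0.0808]
lamp_key 0.86 [470. 290.  33.  27.] [ 0.4902 -0.1896  0.046 ] console [-0.1102 -0.3183]
adapter 0.62 [282. 112.  36.  36.] [0.6234 0.0507 0.08  ] console [ 0.0646 -0.1064]
```

View pics/w2.png

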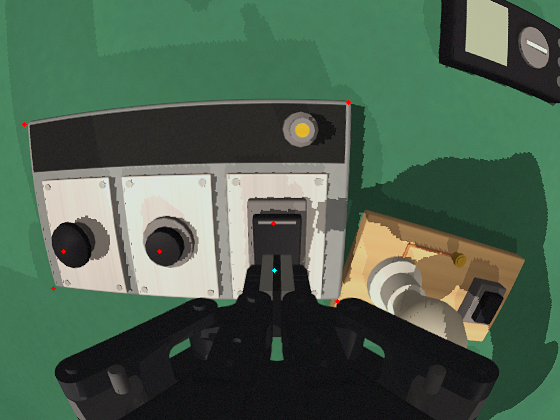

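The wrist view puts the paddle end at (277,213), with the start button at (164,246) and the stop dome at (70,244). The console sits about 3 mm in x and -3.5 mm in y (console axes) from my first fit. I'll correct for that and press the rocker.

```bash
python3 -m handwheel '[{"dx":0.5,"dy":0.15,"dz":2.5,"wx":0,"wy":0,"wz":0,"claw":0},{"dx":0,"dy":0,"dz":2.5,"wx":0,"wy":0,"wz":0,"claw":0},{"dx":0,"dy":0,"dz":1,"wx":0,"wy":0,"wz":0,"claw":0},{"dx":0,"dy":0,"dz":1,"wx":0,"wy":0,"wz":0,"claw":0},{"dx":0,"dy":0,"dz":0.4,"wx":0,"wy":0,"wz":0,"claw":0},{"dx":0,"dy":0,"dz":0,"wx":0,"wy":0,"wz":0,"claw":0}]'
```

```text
clock: 5.58
position: [0.5602, 0.055, 0.0775]
tool_rot: [-3.142, -0.0, 0.184]
force: [0.3, -0.4, 0.8]
grip_width: -0.0001
finger_force: 0.0
```

```bash
python3 -m handwheel '[{"dx":0,"dy":0,"dz":0.2,"wx":0,"wy":0,"wz":0,"claw":0},{"dx":0,"dy":0,"dz":0.2,"wx":0,"wy":0,"wz":0,"claw":0},{"dx":0,"dy":0,"dz":0.1,"wx":0,"wy":0,"wz":0,"claw":0},{"dx":0,"dy":0,"dz":0,"wx":0,"wy":0,"wz":0,"claw":0}]'
```

```text
clock: 6.08
position: [0.561, 0.0551, 0.0736]
tool_rot: [3.141, -0.002, 0.184]
force: [-1.5, -1.1, 23.1]
grip_width: 0.0
finger_force: 10.9
```

Firm stop at 23 N with the TCP at 73.6 mm, so the rocker should be over. I'll lift, go above the start button and check both.

```bash
python3 -m handwheel '[{"dx":0,"dy":0,"dz":-2.5,"wx":0,"wy":0,"wz":0,"claw":0},{"dx":0,"dy":0,"dz":-3.5,"wx":0,"wy":0,"wz":0,"claw":0},{"dx":-1.3,"dy":-4.3,"dz":0,"wx":0,"wy":0,"wz":0,"claw":0},{"dx":-1.3,"dy":-4.4,"dz":0,"wx":0,"wy":0,"wz":0,"claw":0},{"dx":0,"dy":0,"dz":0,"wx":0,"wy":0,"wz":0,"claw":0},{"dx":0,"dy":0,"dz":0,"wx":0,"wy":0,"wz":0,"claw":0},{"dx":0,"dy":0,"dz":0,"wx":0,"wy":0,"wz":0,"claw":0}]'
python3 w.py w3.png; python3 -c "
from h import *
f=grab('side');cv2.imwrite('pics/c.png',np.hstack([cv2.resize(f['frame'][190:340,190:440],(400,240)),cv2.resize(cv2.imread('pics/w3.png')[100:340,0:400],(400,240))]))"
```

```text
clock: 6.95
position: [0.519, 0.1348, 0.1322]
tool_rot: [3.141, 0.0, 0.182]
force: [0.0, -0.1, -0.6]
grip_width: -0.0001
finger_force: 0.0
7.0 [0.51898867 0.13481098 0.13217119]
mains_rocker 0.84 [375. 186.  51.  89.] [0.5361 0.0523 0.078 ] console [-0.0208 -0.0889]
start_button 0.75 [250. 210.  44.  46.] [0.5198 0.1367 0.076 ] console [-0.0214 -0.0029]
stop_button 0.97 [118. 206.  57.  56.] [0.5046 0.2207 0.08  ] console [-0.021   0.0825]
lamp_key 0.41 [413. 197. 147. 159.] [ 0.4997 -0.0866  0.046 ] console [-0.0821 -0.2188]
lamp_key 0.4 [548. 274.  12.  16.] [ 0.5011 -0.1835  0.046 ] console [-0.0983 -0.3143]
adapter 0.82 [404.  87.  49.  35.] [0.6211 0.0559 0.08  ] console [ 0.0633 -0.1008]
```

View pics/c.png

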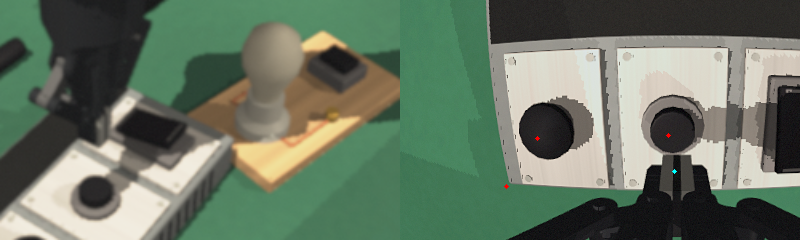

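The right crop puts the tip over the start button, with button centre (673,130) and tip (675,165) in line. The left crop shows the rocker's near end up, so it is over. Pressing start.

```bash
python3 -m handwheel '[{"dx":0.1,"dy":-0.15,"dz":2.5,"wx":0,"wy":0,"wz":0,"claw":0},{"dx":0,"dy":0,"dz":2,"wx":0,"wy":0,"wz":0,"claw":0},{"dx":0,"dy":0,"dz":1,"wx":0,"wy":0,"wz":0,"claw":0},{"dx":0,"dy":0,"dz":0.5,"wx":0,"wy":0,"wz":0,"claw":0},{"dx":0,"dy":0,"dz":0.3,"wx":0,"wy":0,"wz":0,"claw":0},{"dx":0,"dy":0,"dz":0.2,"wx":0,"wy":0,"wz":0,"claw":0},{"dx":0,"dy":0,"dz":0,"wx":0,"wy":0,"wz":0,"claw":0},{"dx":0,"dy":0,"dz":0,"wx":0,"wy":0,"wz":0,"claw":0}]'
```

```text
clock: 8.3
position: [0.5196, 0.1374, 0.0686]
tool_rot: [3.141, -0.001, 0.184]
force: [-7.7, -2.2, 23.7]
grip_width: -0.0001
finger_force: 11.4
```

Start bottomed at 68.6 mm. Now up, over the bulb and to the key.

```bash
python3 -m handwheel '[{"dx":0,"dy":0,"dz":-5,"wx":0,"wy":0,"wz":0,"claw":0},{"dx":0,"dy":0,"dz":-5,"wx":0,"wy":0,"wz":0,"claw":0},{"dx":0,"dy":0,"dz":-5,"wx":0,"wy":0,"wz":0,"claw":0},{"dx":-1.3,"dy":4.5,"dz":0,"wx":0,"wy":0,"wz":0,"claw":0},{"dx":-1.3,"dy":4.5,"dz":0,"wx":0,"wy":0,"wz":0,"claw":0},{"dx":-1.3,"dy":4.5,"dz":0,"wx":0,"wy":0,"wz":0,"claw":0},{"dx":-1.3,"dy":4.5,"dz":0,"wx":0,"wy":0,"wz":0,"claw":0}]'
python3 -m handwheel '[{"dx":-1.3,"dy":4.5,"dz":0,"wx":0,"wy":0,"wz":0,"claw":0},{"dx":-1.3,"dy":4.5,"dz":0,"wx":0,"wy":0,"wz":0,"claw":0},{"dx":-1.3,"dy":4.5,"dz":0,"wx":0,"wy":0,"wz":0,"claw":0},{"dx":0,"dy":0,"dz":0,"wx":0,"wy":0,"wz":0.14,"claw":0},{"dx":0,"dy":0,"dz":0,"wx":0,"wy":0,"wz":0.14,"claw":0},{"dx":0,"dy":0,"dz":4,"wx":0,"wy":0,"wz":0,"claw":0},{"dx":0,"dy":0,"dz":0,"wx":0,"wy":0,"wz":0,"claw":0},{"dx":0,"dy":0,"dz":0,"wx":0,"wy":0,"wz":0,"claw":0}]'
python3 w.py w4.png
```

```text
clock: 9.18
position: [0.5012, -0.0505, 0.2179]
tool_rot: [3.141, -0.001, 0.184]
force: [0.4, -0.1, -0.3]
grip_width: 0.0002
finger_force: 0.0
clock: 10.18
position: [0.488, -0.189, 0.1785]
tool_rot: [3.141, -0.001, -0.096]
force: [0.5, 0.2, 0.5]
grip_width: 0.0
finger_force: 0.0
10.225 [ 0.48814979 -0.18910411  0.17868223]
mains_rocker 0.64 [ 10. 152.  36.  72.] [0.5349 0.0461 0.078 ] console [-0.0231 -0.0947]
lamp_key 0.74 [270. 180.  27.  40.] [ 0.4881 -0.1957  0.046 ] console [-0.1134 -0.3239]
adapter 0.9 [ 0. 88. 35. 24.] [0.6202 0.0381 0.08  ] console [ 0.0593 -0.1182]
```

View pics/w4.png

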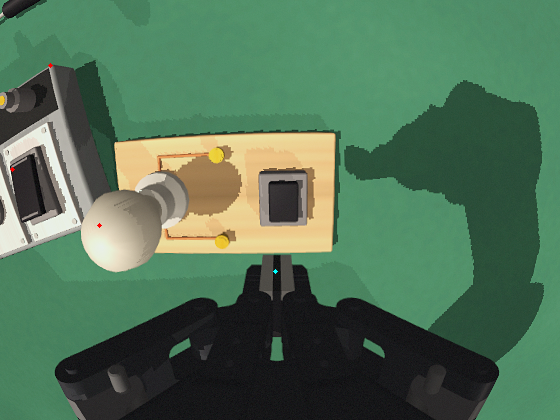

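The key sits at (283,201) in its housing, squared up with the tool. It lies about 6 mm to the right of the tip's line (276). I'll correct that, descend and measure once more.

```bash
python3 -m handwheel '[{"dx":0,"dy":0.6,"dz":4,"wx":0,"wy":0,"wz":0,"claw":0},{"dx":0,"dy":0,"dz":4,"wx":0,"wy":0,"wz":0,"claw":0},{"dx":0,"dy":0,"dz":1.5,"wx":0,"wy":0,"wz":0,"claw":0},{"dx":0,"dy":0,"dz":0,"wx":0,"wy":0,"wz":0,"claw":0},{"dx":0,"dy":0,"dz":0,"wx":0,"wy":0,"wz":0,"claw":0}]'
python3 w.py w5.png
```

```text
clock: 11.1
position: [0.4877, -0.1951, 0.0836]
tool_rot: [3.141, -0.002, -0.096]
force: [0.7, -0.1, 0.4]
grip_width: 0.0002
finger_force: 0.0
11.15 [ 0.48769201 -0.19509139  0.08362868]
lamp_key 0.18 [252. 210.  48.  57.] [ 0.493 -0.196  0.046] console [-0.1086 -0.3251]
```

View pics/w5.png

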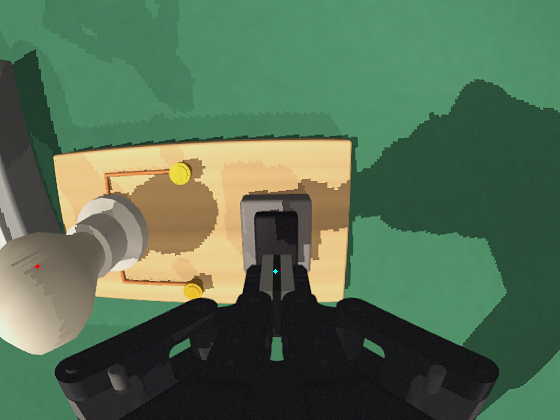

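The key (276,240) is now centred on the tip line (276), so I'm pressing it.

```bash
python3 -m handwheel '[{"dx":0,"dy":0,"dz":2,"wx":0,"wy":0,"wz":0,"claw":0},{"dx":0,"dy":0,"dz":1.2,"wx":0,"wy":0,"wz":0,"claw":0},{"dx":0,"dy":0,"dz":0.6,"wx":0,"wy":0,"wz":0,"claw":0},{"dx":0,"dy":0,"dz":0.4,"wx":0,"wy":0,"wz":0,"claw":0},{"dx":0,"dy":0,"dz":0.3,"wx":0,"wy":0,"wz":0,"claw":0},{"dx":0,"dy":0,"dz":0,"wx":0,"wy":0,"wz":0,"claw":0},{"dx":0,"dy":0,"dz":0,"wx":0,"wy":0,"wz":0,"claw":0},{"dx":0,"dy":0,"dz":0,"wx":0,"wy":0,"wz":0,"claw":0}]'
```

```text
clock: 12.4
position: [0.4869, -0.1949, 0.0391]
tool_rot: [3.141, -0.0, -0.096]
force: [-12.7, 5.7, 43.5]
grip_width: -0.0001
finger_force: 21.8
```

It has bottomed out with more force than needed (43 N). I'll ease off slightly and check the scene.

```bash
python3 -m handwheel '[{"dx":0,"dy":0,"dz":-0.1,"wx":0,"wy":0,"wz":0,"claw":0},{"dx":0,"dy":0,"dz":0,"wx":0,"wy":0,"wz":0,"claw":0},{"dx":0,"dy":0,"dz":0,"wx":0,"wy":0,"wz":0,"claw":0},{"dx":0,"dy":0,"dz":0,"wx":0,"wy":0,"wz":0,"claw":0}]'
python3 -c "
from h import *
f=grab('side');g=grab('scene');cv2.imwrite('pics/d.png',np.hstack([cv2.resize(f['frame'][190:400,140:450],(420,285)),cv2.resize(g['frame'][130:290,140:360],(380,285))]))"
```

```text
clock: 12.9
position: [0.4868, -0.1948, 0.0395]
tool_rot: [3.141, -0.0, -0.096]
force: [-8.9, 3.3, 27.8]
grip_width: 0.0003
finger_force: 13.9
```

View pics/d.png

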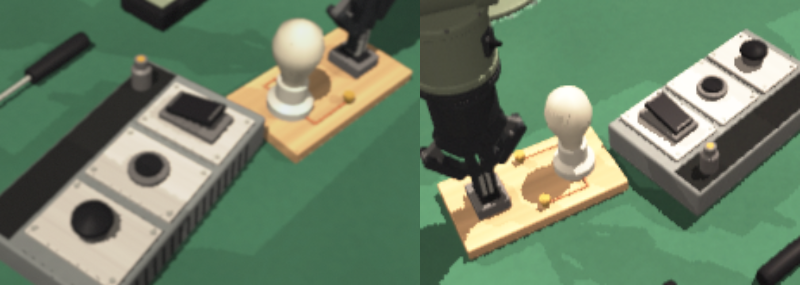

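The side view (left) shows the start button sunk in its collar (148,168), the rocker tilted over (193,112) and the stop dome up (94,220). The adapter, board and screwdriver are where they were, and the fingers are on the key (350,55).

```bash
python3 -c "
from h import *
print(job_done())"
```

```text
the job is handed in; nothing more can be done
None
```

I pushed the rocker fully over, then pressed the start button in, and handed the job in at about 13 s with the fingers holding the key down at about 28 N; the bulb showed no visible glow in the last picture, and no verdict came back.

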